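# Top up the sprung feed track with one more coil

## Task

Top up the sprung feed track: draw its follower back by the upright handle, feeling gently for the end of the slot without straining the rubber-mounted plate, move the handle sideways into the slot's pocket and let go so that it stays parked there. Stand the loose coil that is by itself at the right of the track upright in the channel, between the coil already there and the follower, and let go of it. Then bring the handle out of the pocket, ease the follower forward by hand until it holds both coils snugly against the end stop, and leave the other things where they are; the follower must never be left to snap forward.

Things in the scene. Friction and masses are not known exactly. Their poses are not given: they have to be found in the camera images.
- track: feed track: aluminium channel on a dark steel base 250 x 90 x 4 mm. Origin: on the bench under the inner face of the end stop, in mid-channel. x runs along the channel away from the stop (pull-back direction), y across, z up. Floor 4 mm above the bench; rails 43 mm apart inside, 5 mm thick, tops at 14 mm. End stop 34 mm high, spring drum before it; rear block at x = 176 to 190 mm, 34 mm high
- follower (a joint): distance of the follower's front face from the end stop, m: about 0.039 at the start, 0.078 with two coils in the track; end of travel 0.14. A spring pulls it to the stop (about 2 N at 0.039, 6 N at 0.078, 9 N at 0.105; damping 15 N s/m). It is an aluminium block 34 mm long, 40 mm wide, top 26 mm above the bench
- handle_grip (a point): point to grip on the follower's handle, an upright round steel post 14 mm in diameter, top 78 mm above the bench. The point is on its axis, 60 mm above the bench, 22 mm behind the follower's front face; axes as the track's. It passes through a slot in a steel plate (top 34 mm above the bench) over the rear of the channel
- handle (a joint): sideways shift of the handle on the follower, m: 0 in mid-channel (the straight slot, open towards the end stop, 1.5 mm play), 0.014 fully over to the track's +y side, in the pocket at the slot's far end. Slides with about 1 N of friction, no spring. The pocket is 18 mm long in x; a lip on its stop side holds the parked handle
- slot_plate (a joint): how far the slotted plate has yielded on its rubber mounts, m, positive pulled back, 6 N per mm; limit 3 mm (18 N). Parked, the handle pulls it 1.5 mm forward. It is clamped elsewhere each time, its place unmeasured: the handle meets the slot's end at follower = 0.099 to 0.129, and parks about 5 mm before that. It reaches 34 mm stopward of the slot's end, 40 mm to +y, 34 mm to -y
- coil_in_mid (a point): middle of the coil already in the track against the end stop, same kind and size as the other; on its axis, 24 mm above its foot
- coil_new_mid (a point): middle of the loose coil to load, alone on the bench right of the track, nearer the robot than any other coil: white square bobbin with a round hank of orange wire on top, about 0.1 kg. Foot 39 x 38 mm, 22 mm high, sides along the point's x and y; above it round, 39 mm in diameter, to 48 mm (wire ends to 53 mm). The point is on its axis, 24 mm above its foot. Grip it about 36 mm above its foot
Things that resemble listed ones, but are neither listed nor needed, are in the scene too. What is shaped like the part that bears coil_new_mid but green or yellow is not meant.

How it is judged:
By the outcome, as a careful person would: the job done as asked, in the order asked, and still so for the second after the job is handed in, with the robot touching nothing.
It also fails if it takes over 64 s, if anything falls off the work surface, if the arm or the gripper's body presses on something with over 40 N, if the wrist force passes 120 N, or if a joint passes its speed limit or range.

## Robot

A 6-joint arm with a two-finger parallel gripper is mounted at the origin on a cart in front of the work surface, level with it; the furniture and walls round the work are solid. World frame = base frame: x ahead of the robot, y to its left, z up, the work surface at z = 0. Lengths are in mm, angles in rad, forces in N, time in s.
With the tool pointing down it reaches from about 400 to 925 mm from the base axis. Payload 12.5 kg.
Tool frame: the origin (TCP) lies midway between the tips of the shut fingers; the grasp point (between the pads) lies 19 mm behind it; z points along the fingers, y is the direction in which the jaws open and shut (so a half turn about z gives the same grasp; the last joint's range is limited). The gripper opens to 95 mm and grips with 3 to 60 N. Pads are 20 mm wide; open, the fingers measure 119 mm over their backs; the gripper's body (75 mm by 180 mm) begins 59 mm behind the grasp point.
Start: joints at [-1.24, 0.491, 1.559, -0, 1.092, -0.106], TCP at [264.426, -566.327, 214.661] pointing down, gripper open.
Joint ranges: [-3.1, 3.1], [-0.84, 2.19], [0.05, 2.79], [-1.13, 4.28], [0.06, 2.93], [-2.69, 2.69]. Speed limits (rad/s): [2.22, 2.22, 2.79, 3.14, 3.14, 3.14].

## Interface

Orientations are given as [roll, pitch, yaw] about the fixed x, y, z axes, in that order (R = Rz(yaw) Ry(pitch) Rx(roll)).
In Python, from cell import env gives the robot as it stands.
- The arm moves only by the tool drive_tool, never from a script. Its argument "increments" is a list of rows, each a list of 2 entries, a list of its own where there are three numbers: the shift along the tool's x, y, z as a fraction of full scale, then the turn, a rotation vector about the tool's x, y, z as a fraction of full scale. In form: [[[x, y, z], [ax, ay, az]], ...]. A call has 1 to 5 rows; each row shifts and turns the commanded pose from where the row before left it, along the tool's axes as they then stand; what a row does not reach is not made up. Full scale, the value 1, is 30 mm for a shift and 0.08 rad for a turn. A row lasts 1/12 s, in which the tool goes at most 41.7 mm and 7.16 degrees, less where a joint would pass 70% of its speed; a pose out of reach is approached as far as the arm can. A call with a number of a shift or a turn outside -1 to 1 is refused whole. A call with a gripper value outside its range is refused whole. "jaw" is the opening, from -1 (shut) to 1 (fully open), so that 0 is half open, set as the call begins (left out, the last holds). The fingers move at their own pace and stop on an object; the grip force is fixed at half the most. Time passes only in rows, so rows that do not move let the fingers close. It gives the time, the measured TCP pose, the force and the opening at its end, in the units of the state.
- env.state(): the state, without advancing time (a new reading comes with each control period).
- env.read_camera(name): name is "scene" or "top" or "wrist"; returns a dict with "pixels" (400x640x3 uint8, blue, green, red), "vertical_fov" (degrees; the focal length in pixels is half the picture's height over the tangent of half this angle, whatever the lens; pixels are square), "cx", "cy" (the principal point, pixels), "world_to_cam" (4x4, takes a point from world to camera coordinates). Camera axes: x right, y down, z forward; pixel columns grow to the right and rows downward; lengths in mm; the calibration is good to about 2 mm. A picture is of the moment at which its call begins. There is no depth.
- env.job_done(): hands the job in, once; it reports no verdict.
Trained networks look in a picture, given as the dict that the camera call returned (one of the last four; its "shot" number tells which), for a name from the list of things; names that differ only in an ending like _2 or _b are one class to them, and where a whole thing is asked for, a point or a joint stands for the part that bears it (a point fixed in the world has none). Each returns a list of dicts, best first, with "score" (0 to 1); they miss things now and then, are a little off and sometimes report something else, mostly with a low value. They report only what shows in the picture. A call takes as long as a camera call. They do not tell look-alikes from the thing itself.
- env.boxes_of(target, picture): "point" ([x, y, z] in mm, in world coordinates, good to about 4 mm: the middle of the surface that is visible of it).
- env.tip_of(target, picture): "point" ([x, y, z] in mm, in world coordinates, good to about 4 mm: a listed point, or the origin of a listed thing).
The state is a dict: "t": time; "joints": joint angles; "qvel": joint speeds; "tau": joint torques, N m; "eef_pos": TCP position; "tcp_rot": TCP orientation; "ft_force": force on the tool from outside, world axes, zero at the start; "moment": the same for the moment, N m; "opening": opening from 0.0 (shut) to 1.0 (fully open).
Only numpy, scipy, OpenCV 4.12 (cv2) and the standard library are available. Lean on these libraries where they do the work, as an engineer would, in place of code of your own. Each camera call takes 0.05 s, during which the arm holds its last target.

## Working session

There is one attempt and no reset: what is moved stays moved. The work goes in short steps, Python scripts to look and compute and a tool call to move; the robot and the scene stay as the last step left them, time stands still between calls to the robot, and variables do not carry over. Pictures are saved under pics/ and viewed, and the job is handed in when it is done.

Besides the shell and the picture viewer there is one more tool, called after "Emit:" as name(argument=value, ...) on one line, values as JSON. drive_tool: Moves the arm, as the interface text tells. Its arguments: {"type":"object","properties":{"increments":{"type":"array","items":{"type":"array"}},"jaw":{"type":"number"}},"required":["increments"]}

```bash
mkdir -p pics; ls; python3 - <<'E'
from cell import env
import cv2
s=env.state(); print({k:s[k] for k in ('t','eef_pos','tcp_rot','ft_force','opening')})
for n in ("scene","top","wrist"):
    p=env.read_camera(n); cv2.imwrite(f"pics/{n}0.png",p["pixels"])
    print(n,p["vertical_fov"],p["cx"],p["cy"])
    for t in ("track","handle_grip","coil_in_mid","coil_new_mid","follower","slot_plate"):
        for f in ("tip_of","boxes_of"):
            try:
                r=getattr(env,f)(t,p)
                print(n,f,t,[(q["score"] if True else 0,[round(float(v)) for v in q["point"]]) for q in r][:6])
            except Exception as e: print(n,f,t,"ERR",e)
E
```

```text
pics
{'t': 0.0, 'eef_pos': array([ 264.34557507, -566.0968814 ,  214.07560117]), 'tcp_rot': array([-3.14053397e+00, -1.24881737e-04,  4.36801118e-01]), 'ft_force': array([ 0.57586035, -0.77930566, -0.19830522]), 'opening': 0.999839898655905}
scene 46.30326718548086 323.24582159330816 200.1841920469948
scene tip_of track [(0.9, [533, 118, 1])]
scene boxes_of track [(0.56, [537, 82, 3])]
scene tip_of handle_grip [(0.48, [554, 65, 63])]
scene boxes_of handle_grip [(0.69, [549, 68, 63])]
scene tip_of coil_in_mid [(0.61, [541, 107, 27])]
scene boxes_of coil_in_mid [(0.8, [541, 102, 40])]
scene tip_of coil_new_mid [(0.8, [409, -163, 26]), (0.73, [490, -166, 24]), (0.65, [499, -321, 25])]
scene boxes_of coil_new_mid [(0.93, [489, -153, 35]), (0.78, [496, -308, 30]), (0.75, [410, -155, 38])]
scene tip_of follower ERR it knows: coil_in_mid, coil_new_mid, handle_grip, track
scene boxes_of follower [(0.49, [546, 67, 31])]
scene tip_of slot_plate ERR it knows: coil_in_mid, coil_new_mid, handle_grip, track
scene boxes_of slot_plate [(0.83, [576, -3, 32])]
top 45.18523102801712 317.0225565956739 1
[... 558 characters left out ...]
 handle_grip, track
top boxes_of follower [(0.57, [552, 62, 28])]
top tip_of slot_plate ERR it knows: coil_in_mid, coil_new_mid, handle_grip, track
top boxes_of slot_plate [(0.64, [579, 1, 37])]
wrist 60.403618296079756 322.0944670651602 199.62888026632962
wrist tip_of track []
wrist boxes_of track []
wrist tip_of handle_grip []
wrist boxes_of handle_grip []
wrist tip_of coil_in_mid []
wrist boxes_of coil_in_mid []
wrist tip_of coil_new_mid []
wrist boxes_of coil_new_mid []
wrist tip_of follower ERR it knows: coil_in_mid, coil_new_mid, handle_grip, track
wrist boxes_of follower []
wrist tip_of slot_plate ERR it knows: coil_in_mid, coil_new_mid, handle_grip, track
wrist boxes_of slot_plate []
```

View pics/scene0.png

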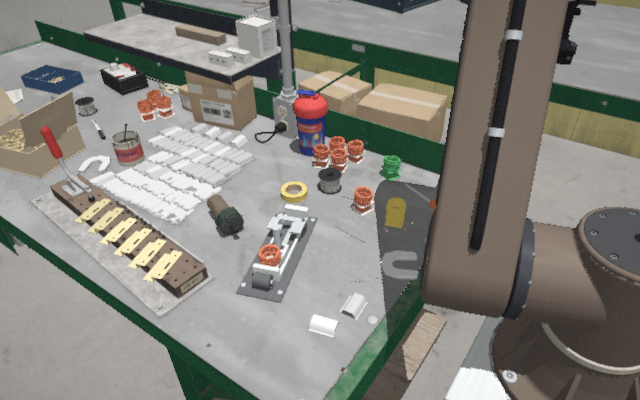

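View pics/top0.png

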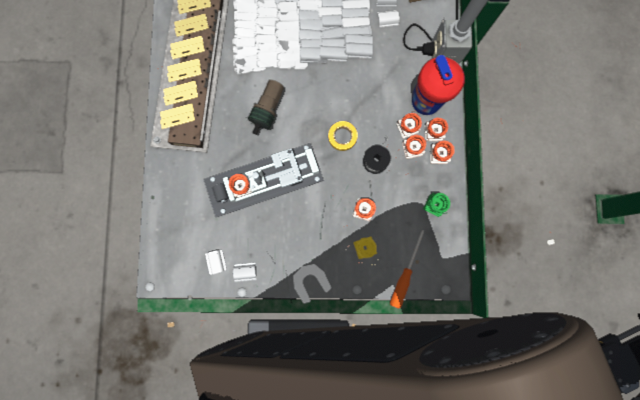

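View pics/wrist0.png

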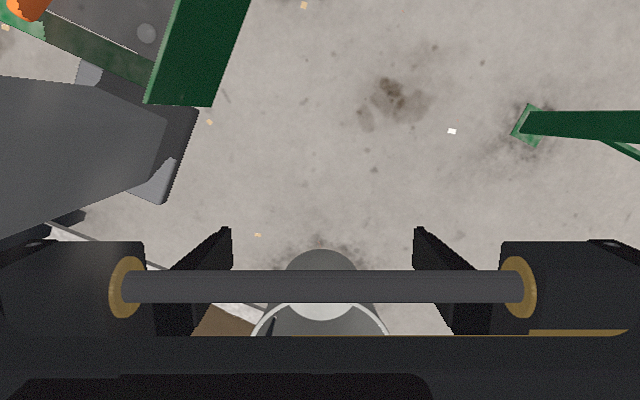

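```bash
python3 - <<'E'
from cell import env
s=env.state(); print(s['t'])
E
```

```text
1.65
```

The scene shows the track from top pixel (237,185) at the drum end to (310,160) at the rear. Candidates for the loose coil in the top view:
- Lone orange coil at (365,208).
- Group of four orange coils at (410,123), (437,128), (414,146) and (442,152).
- Green look-alike at (438,204).
- Yellow look-alike at (366,248).

The description fits the lone orange one at (365,208), world about (491,-166). I'll check it in close crops.

```bash
python3 - <<'E'
import cv2,numpy as np
a=cv2.imread('pics/top0.png'); s=cv2.imread('pics/scene0.png')
c=cv2.resize(a[135:225,195:395],None,fx=4,fy=4,interpolation=cv2.INTER_CUBIC); cv2.imwrite('pics/top0c.png',c)
d=cv2.resize(s[150:310,230:410],None,fx=3.7,fy=3.7,interpolation=cv2.INTER_CUBIC); cv2.imwrite('pics/scene0c.png',d[:600])
E
```

```text
(no output)
```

View pics/top0c.png

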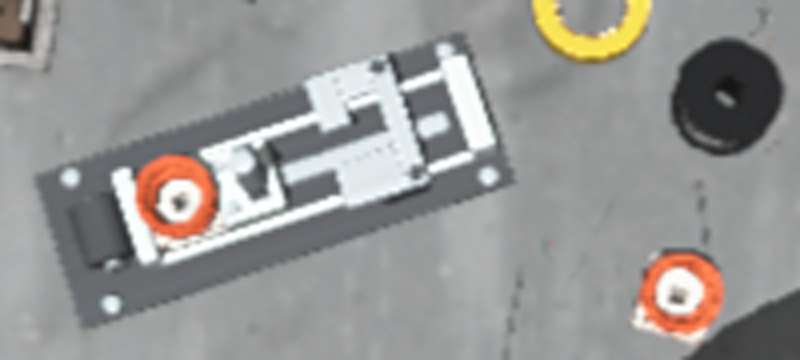

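View pics/scene0c.png

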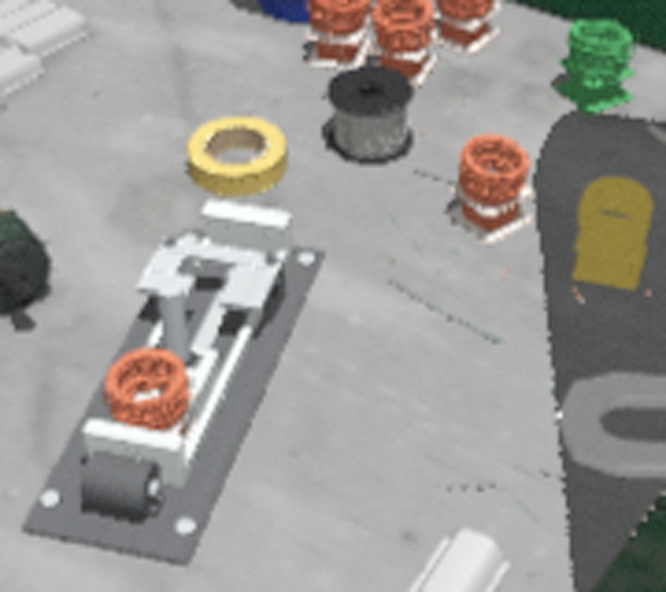

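```bash
cat > h.py <<'E'
from cell import env
import numpy as np, cv2, pickle
def ray(p,u,v):
    f=200/np.tan(np.radians(p["vertical_fov"])/2)
    T=np.array(p["world_to_cam"]); R=T[:3,:3]; t=T[:3,3]
    return -R.T@t, R.T@np.array([(u-p["cx"])/f,(v-p["cy"])/f,1])
def onz(p,u,v,z):
    o,d=ray(p,u,v); return o+d*(z-o[2])/d[2]
def proj(p,X):
    f=200/np.tan(np.radians(p["vertical_fov"])/2)
    T=np.array(p["world_to_cam"]); c=T[:3,:3]@np.array(X)+T[:3,3]
    return f*c[0]/c[2]+p["cx"], f*c[1]/c[2]+p["cy"]
def grab(n,name):
    p=env.read_camera(n); cv2.imwrite(f"pics/{name}.png",p["pixels"]); pickle.dump(p,open(f"{name}.pkl","wb")); return p
E
python3 - <<'E'
from h import *
p=grab("top","top1")
f=lambda x,y,z:onz(p,x/4+195-.375,y/4+135-.375,z)
A,B,C,D=[f(*q,4) for q in((37,176),(83,328),(513,183),(466,33))]
print(A,B,C,D)
print(np.linalg.norm(A-B),np.linalg.norm(B-C),np.linalg.norm(C-D),np.linalg.norm(D-A))
for a,b in((A,D),(B,C)): print(np.degrees(np.arctan2(*(b-a)[1::-1])))
print("A-B", np.degrees(np.arctan2(*(A-B)[1::-1])),np.degrees(np.arctan2(*(D-C)[1::-1])))
print("coil top centre z48",f(682,292,48),"in",f(178,198,52), "ctr base",(A+B+C+D)/4)
for q in ((634,325),(700,340)): print(f(*q,22),f(*q,0))
E
```

```text
[556.93808089 186.08384296   4.        ] [473.31893593 157.81610318   4.        ] [554.71936143 -75.61606743   4.        ] [639.02833469 -49.112903     4.        ]
88.26792461484125 247.21773306554715 88.37658455607519 249.11105772481315
-70.75958175740482
-70.77576154944823
A-B 18.67800127790597 17.450935555462394
coil top centre z48 [ 490.25624803 -163.60437597   48.        ] in [537.63156836 100.36054475  52.        ] ctr base [556.00117824  54.79274393   4.        ]
[ 475.20023367 -140.43136219   22.        ] [ 477.22421645 -142.09962788    0.        ]
[ 467.38866271 -175.64693838   22.        ] [ 469.24492542 -178.0713079     0.        ]
```

Emit:
drive_tool(increments=[[[1,-0.86,0],[0,0,0]],[[1,-0.86,0],[0,0,0]],[[1,-0.86,0],[0,0,0]],[[1,-0.86,0],[0,0,0]],[[1,-0.86,0],[0,0,0]]])

```text
t: 2.12
eef_pos: [346.1, -384.3, 214.7]
tcp_rot: [3.141, -0.0, 0.436]
ft_force: [0.8, -0.5, -0.6]
opening: 0.999
```

Emit:
drive_tool(increments=[[[1,-0.86,0],[0,0,0]],[[1,-0.86,0],[0,0,0]],[[1,-0.86,0],[0,0,0]],[[1,-0.86,0],[0,0,0]],[[0,0,0],[0,0,0]]])

```text
t: 2.53
eef_pos: [412.3, -236.7, 214.9]
tcp_rot: [-3.141, -0.001, 0.441]
ft_force: [-0.4, -0.3, 0.7]
opening: 1.003
```

```bash
python3 - <<'E'
from h import *
s=env.state(); print(s['t'],s['eef_pos'],s['tcp_rot'],s['joints'])
grab("wrist","w1");grab("top","top2")
E
```

```text
2.5333 [ 412.32769512 -236.69207068  214.90930802] [-3.14098319e+00 -6.45015585e-04  4.41113804e-01] [-6.60660861e-01  2.78930419e-01  1.91238837e+00  1.04562642e-03
  9.50526220e-01  4.68413582e-01]
```

View pics/w1.png

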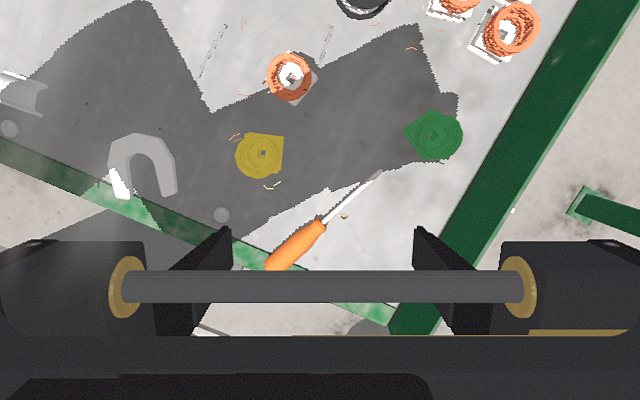

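The wrist view shows the lone orange coil at (291,77), the yellow look-alike at (260,155), the green one at (437,135), and the group at the upper right. I'm going on to the handle first.

Emit:
drive_tool(increments=[[[0.94,-0.77,0],[0,0,0]],[[0.94,-0.77,0],[0,0,0]],[[0.94,-0.77,0],[0,0,0]],[[0.94,-0.77,0],[0,0,0]],[[0.94,-0.77,0],[0,0,0]]])

```text
t: 3.05
eef_pos: [490.3, -77.3, 214.7]
tcp_rot: [3.141, -0.0, 0.435]
ft_force: [0.1, -1.2, 0.1]
opening: 1.0
```

Emit:
drive_tool(increments=[[[0.94,-0.77,0],[0,0,0]],[[0.94,-0.77,0],[0,0,0]],[[0.94,-0.77,0],[0,0,0]],[[0.94,-0.77,0],[0,0,0]],[[0,0,0],[0,0,-1]]])

```text
t: 3.47
eef_pos: [555.2, 57.0, 214.4]
tcp_rot: [3.142, -0.001, 0.516]
ft_force: [-0.0, -0.1, 0.0]
opening: 1.002
```

Emit:
drive_tool(increments=[[[0,0,0],[0,0,-1]],[[0,0,0],[0,0,-1]],[[0,0,0],[0,0,-1]],[[0,0,0],[0,0,-1]],[[0,0,0],[0,0,-1]]])

```text
t: 3.88
eef_pos: [553.3, 52.4, 214.5]
tcp_rot: [3.141, 0.0, 0.919]
ft_force: [-1.0, 0.5, -0.4]
opening: 0.997
```

Emit:
drive_tool(increments=[[[0,0,0],[0,0,-1]],[[0,0,0],[0,0,-1]],[[0,0,0],[0,0,-1]],[[0,0,0],[0,0,-1]],[[0,0,0],[0,0,-1]]])

```text
t: 4.3
eef_pos: [553.3, 52.4, 214.5]
tcp_rot: [3.142, 0.0, 1.319]
ft_force: [0.2, -0.1, -0.7]
opening: 1.0
```

Emit:
drive_tool(increments=[[[0,0,0],[0,0,-1]],[[0,0,0],[0,0,-1]],[[0,0,0],[0,0,-1]],[[0,0,0],[0,0,-1]],[[0,0,0],[0,0,-1]]])

```text
t: 4.72
eef_pos: [553.3, 52.4, 214.5]
tcp_rot: [-3.142, 0.0, 1.719]
ft_force: [-0.8, -0.2, -0.3]
opening: 0.998
```

Emit:
drive_tool(increments=[[[0,0,0],[0,0,-1]],[[0,0,0],[0,0,-1]],[[0,0,0],[0,0,-0.26]],[[0,0,0],[0,0,0]]])

```text
t: 5.05
eef_pos: [553.2, 52.9, 214.5]
tcp_rot: [-3.142, 0.0, 1.895]
ft_force: [-0.0, -0.0, -1.0]
opening: 1.005
```

```bash
python3 - <<'E'
from h import *
s=env.state(); print(s['t'],s['eef_pos'],s['tcp_rot'],s['joints'],s['ft_force'])
grab("wrist","w2")
p=grab("scene","scene2")
E
```

```text
5.05 [553.18748151  52.85234384 214.52816684] [-3.14156100e+00  1.72036821e-04  1.89545855e+00] [-2.35301547e-02  3.92746657e-01  1.73067357e+00 -2.02688070e-04
  1.01814349e+00 -3.48085975e-01] [-2.05556192e-02 -5.02224841e-04 -9.71142747e-01]
```

View pics/w2.png

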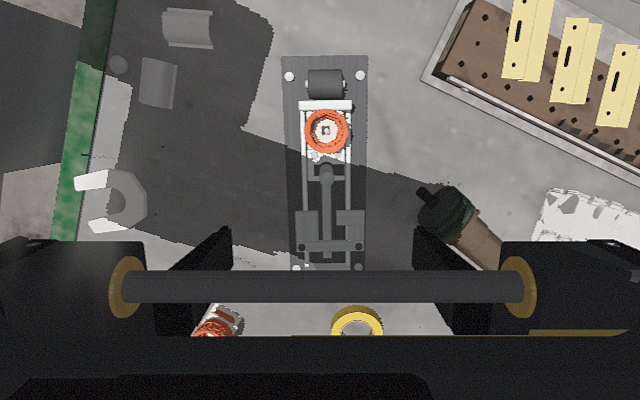

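View pics/scene2.png

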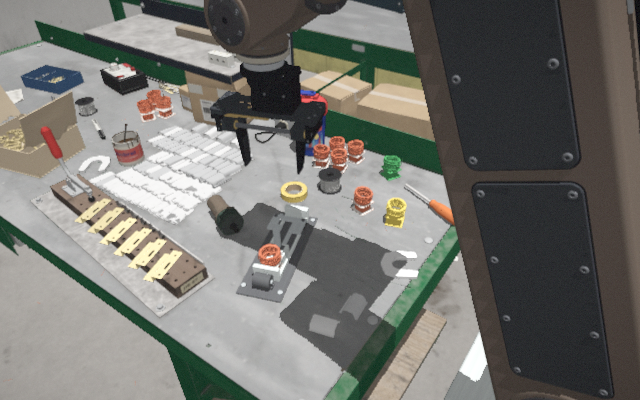

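```bash
python3 - <<'E'
from h import *
p=pickle.load(open('w2.pkl','rb'))
c=cv2.resize(p["pixels"][45:285,230:420],None,fx=2.5,fy=2.5,interpolation=cv2.INTER_CUBIC)
c=cv2.resize(p["pixels"][45:285,230:420],(760,960),interpolation=cv2.INTER_CUBIC)[:600]; c=cv2.convertScaleAbs(c,alpha=1.6,beta=20)
cv2.imwrite('pics/w2c.png',c)
o=np.array([533.5,118.5,0]);a=np.radians(-71);x=np.array([np.cos(a),np.sin(a),0]);y=np.array([-x[1],x[0],0])
for n,X in dict(orig=o+[0,0,34],coil=o+19.5*x+[0,0,52],post=o+61*x+[0,0,78],postfoot=o+61*x+[0,0,34],b1=o+190*x+[0,0,34]).items(): print(n,np.round(proj(p,X),1))
print("handle top",onz(p,326,169,78)," coil top", onz(p,326,130,50))
for q in ((282,57),(367,56)): print(onz(p,*q,4))
E
```

```text
orig [325.3 112.7]
coil [325.6 133.8]
post [326.  182.1]
postfoot [325.6 173.7]
b1 [326.  287.1]
handle top [549.50443349  72.14292403  78.        ]  coil top [539.12486917 103.48283667  50.        ]
[473.41007256 156.97267233   4.        ]
[556.20265649 185.91254883   4.        ]
```

View pics/w2c.png

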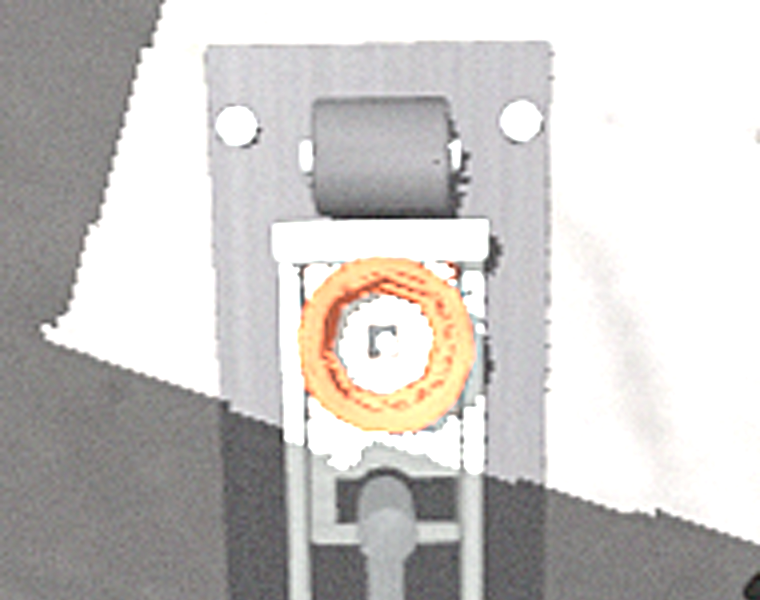

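Emit:
drive_tool(increments=[[[0.31,0.09,1],[0,0,-0.09]],[[0,0,1],[0,0,0]],[[0,0,1],[0,0,0]],[[0,0,0],[0,0,0]]], jaw=-0.2)

```text
t: 5.48
eef_pos: [550.2, 63.5, 120.2]
tcp_rot: [-3.135, -0.002, 1.903]
ft_force: [-0.8, -0.7, -0.1]
opening: 0.774
```

```bash
python3 - <<'E'
from h import *
s=env.state(); print(s['t'],s['eef_pos'],s['tcp_rot'],s['opening'],s['ft_force'])
p=grab("wrist","w3")
cv2.imwrite("pics/w3.png",cv2.convertScaleAbs(p["pixels"],alpha=1.5,beta=10))
E
```

```text
5.4833 [550.24669874  63.50086175 120.17530807] [-3.13465155e+00 -2.27307873e-03  1.90296534e+00] 0.7740920437856322 [-0.77673267 -0.73226562 -0.14023254]
```

View pics/w3.png

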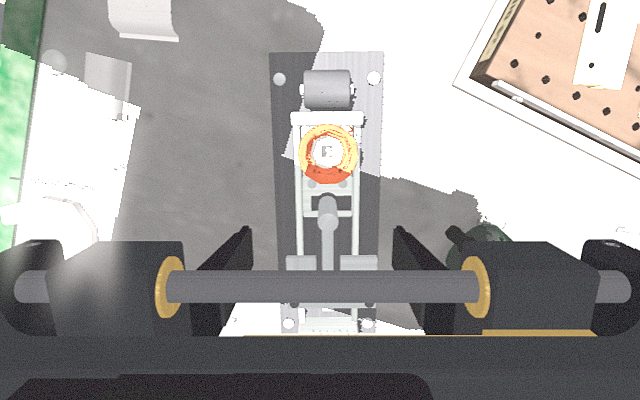

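```bash
python3 - <<'E'
from h import *
s=env.state(); print(s['t'],s['eef_pos'],s['tcp_rot'])
p=pickle.load(open("w3.pkl","rb"))
for v in (215,219): print("post top",onz(p,328,v,78))
e=s['eef_pos']
for z in (78,60,41): print(z,np.round(proj(p,[e[0],e[1],z]),1))
c=cv2.resize(p["pixels"][110:270,260:400],None,fx=4,fy=4,interpolation=cv2.INTER_CUBIC)[:600]
cv2.imwrite("pics/w3c.png",cv2.convertScaleAbs(c,alpha=1.5,beta=10))
E
```

```text
5.5333 [551.39798926  63.51423028 122.83220342] [-3.13706956e+00 -1.46032330e-03  1.90323770e+00]
post top [551.25937428  69.0758643   78.        ]
post top [552.14869751  66.53814204  78.        ]
78 [325.4 222.9]
60 [325.3 214.9]
41 [325.3 207.6]
```

View pics/w3c.png

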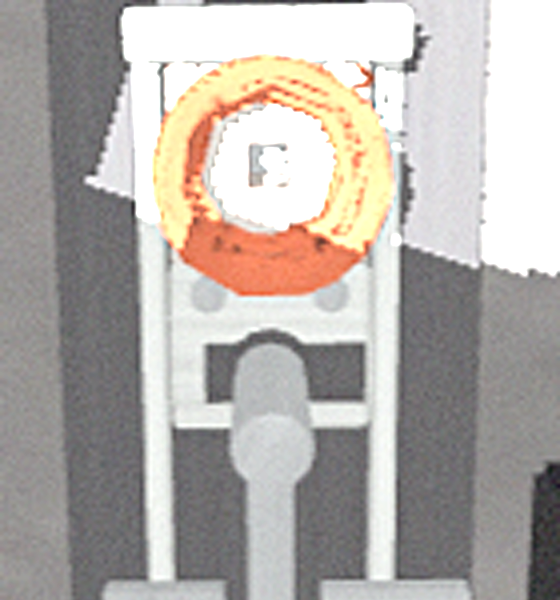

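Emit:
drive_tool(increments=[[[0.0,0.05,0.9],[0,0,0]],[[0,0,0.9],[0,0,0]],[[0,0,0.97],[0,0,0]],[[0,0,0],[0,0,0]]])

```text
t: 5.87
eef_pos: [552.9, 64.0, 39.3]
tcp_rot: [-3.138, -0.001, 1.904]
ft_force: [0.4, 0.6, -0.8]
opening: 0.455
```

Emit:
drive_tool(increments=[[[0,0,0],[0,0,0]],[[0,0,0],[0,0,0]],[[0,0,0],[0,0,0]],[[0,0,0],[0,0,0]],[[0,0,0],[0,0,0]]], jaw=-1)

```text
t: 6.28
eef_pos: [554.6, 64.2, 43.0]
tcp_rot: [3.139, 0.001, 1.905]
ft_force: [-0.6, -0.3, 9.6]
opening: 0.139
```

Emit:
drive_tool(increments=[[[0,0,0],[0,0,0]],[[0,0,0],[0,0,0]]])

```text
t: 6.45
eef_pos: [554.6, 64.2, 43.0]
tcp_rot: [3.139, 0.001, 1.905]
ft_force: [-0.6, -0.8, 8.9]
opening: 0.143
```

Emit:
drive_tool(increments=[[[-0.1,0,-0.05],[0,0,0]],[[-0.3,0,0],[0,0,0]],[[-0.4,0,0],[0,0,0]],[[-0.4,0,0],[0,0,0]],[[-0.2,0,0],[0,0,0]]])

```text
t: 6.87
eef_pos: [567.7, 24.2, 43.1]
tcp_rot: [-3.141, -0.001, 1.904]
ft_force: [-0.9, 8.0, -1.1]
opening: 0.142
```

Emit:
drive_tool(increments=[[[-0.2,0,0],[0,0,0]],[[-0.1,0,0],[0,0,0]],[[0,0,0],[0,0,0]],[[0,0,0],[0,0,0]]])

```text
t: 7.2
eef_pos: [570.4, 16.4, 43.2]
tcp_rot: [-3.141, -0.001, 1.904]
ft_force: [-1.1, 6.9, -3.1]
opening: 0.144
```

Emit:
drive_tool(increments=[[[-0.1,0,0],[0,0,0]],[[-0.1,0,0],[0,0,0]],[[0,0,0],[0,0,0]]])

```text
t: 7.45
eef_pos: [572.4, 10.7, 43.1]
tcp_rot: [-3.141, -0.001, 1.904]
ft_force: [-0.2, 7.3, -2.6]
opening: 0.141
```

Emit:
drive_tool(increments=[[[-0.06,0,0],[0,0,0]],[[0,0,0],[0,0,0]]])

```text
t: 7.62
eef_pos: [572.9, 9.2, 43.1]
tcp_rot: [-3.141, -0.001, 1.904]
ft_force: [-1.1, 8.0, -2.3]
opening: 0.142
```

Emit:
drive_tool(increments=[[[-0.05,0,0],[0,0,0]],[[0,0,0],[0,0,0]]])

```text
t: 7.78
eef_pos: [573.4, 7.9, 43.2]
tcp_rot: [-3.141, -0.001, 1.904]
ft_force: [-0.4, 8.3, -3.5]
opening: 0.142
```

Emit:
drive_tool(increments=[[[-0.06,0,0],[0,0,0]],[[0,0,0],[0,0,0]]])

```text
t: 7.95
eef_pos: [574.0, 6.2, 43.2]
tcp_rot: [-3.141, -0.001, 1.905]
ft_force: [-0.3, 8.8, -1.3]
opening: 0.143
```

Emit:
drive_tool(increments=[[[-0.06,0,0],[0,0,0]],[[0,0,0],[0,0,0]]])

```text
t: 8.12
eef_pos: [574.6, 4.5, 43.1]
tcp_rot: [-3.141, -0.001, 1.904]
ft_force: [1.2, 8.5, -2.6]
opening: 0.142
```

Emit:
drive_tool(increments=[[[-0.05,0,0],[0,0,0]],[[0,0,0],[0,0,0]]])

```text
t: 8.28
eef_pos: [575.1, 3.1, 43.1]
tcp_rot: [-3.141, -0.001, 1.905]
ft_force: [-0.6, 8.8, -3.3]
opening: 0.138
```

```bash
python3 - <<'E'
from h import *
p=pickle.load(open("top1.pkl","rb"))
f=lambda x,y,z:onz(p,x/4+195-.375,y/4+135-.375,z)
o=np.array([533,119.5,0]);a=np.radians(-71);x=np.array([np.cos(a),np.sin(a),0])
for q in ((305,82),(342,205),(325,130),(325,143)): print(q,(f(*q,34)-o)@x)
p=pickle.load(open("w3.pkl","rb"))
g=lambda u,v:onz(p,u/4+260-.375,v/4+110-.375,34)
for q in ((160,582),(400,580)): print(q,(g(*q)-o)@x)
c=cv2.imread('pics/top0.png')[140:195,262:315]; cv2.imwrite('pics/pl.png',cv2.resize(c,None,fx=10,fy=10,interpolation=cv2.INTER_CUBIC))
E
```

```text
(305, 82) 101.27484031953368
(342, 205) 99.41083651878769
(325, 130) 103.36675540871245
(325, 143) 101.18333459451041
(160, 582) 100.37683485504328
(400, 580) 99.72189813787416
```

View pics/pl.png

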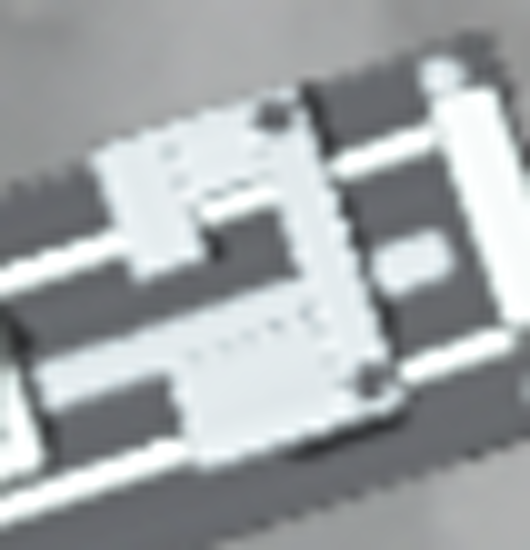

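Emit:
drive_tool(increments=[[[-0.04,0,0],[0,0,0]],[[0,0,0],[0,0,0]]])

```text
t: 8.45
eef_pos: [575.5, 2.0, 43.1]
tcp_rot: [-3.141, -0.001, 1.904]
ft_force: [-0.7, 9.1, -2.7]
opening: 0.145
```

Emit:
drive_tool(increments=[[[-0.04,0,0],[0,0,0]],[[0,0,0],[0,0,0]]])

```text
t: 8.62
eef_pos: [575.9, 0.9, 43.2]
tcp_rot: [-3.141, -0.001, 1.904]
ft_force: [-1.1, 9.2, -2.9]
opening: 0.141
```

Emit:
drive_tool(increments=[[[-0.04,0,0],[0,0,0]],[[0,0,0],[0,0,0]]])

```text
t: 8.78
eef_pos: [576.3, -0.2, 43.2]
tcp_rot: [-3.141, -0.001, 1.905]
ft_force: [0.5, 8.8, -2.5]
opening: 0.143
```

Emit:
drive_tool(increments=[[[-0.04,0,0],[0,0,0]],[[0,0,0],[0,0,0]]])

```text
t: 8.95
eef_pos: [576.7, -1.3, 43.2]
tcp_rot: [-3.141, -0.001, 1.904]
ft_force: [0.6, 8.9, -2.3]
opening: 0.142
```

Emit:
drive_tool(increments=[[[-0.04,0,0],[0,0,0]],[[0,0,0],[0,0,0]]])

```text
t: 9.12
eef_pos: [577.1, -2.4, 43.1]
tcp_rot: [-3.141, -0.001, 1.904]
ft_force: [-0.6, 9.3, -2.6]
opening: 0.14
```

Emit:
drive_tool(increments=[[[-0.04,0,0],[0,0,0]],[[0,0,0],[0,0,0]]])

```text
t: 9.28
eef_pos: [577.3, -3.2, 43.1]
tcp_rot: [-3.141, -0.002, 1.904]
ft_force: [-0.5, 13.4, -1.8]
opening: 0.141
```

Emit:
drive_tool(increments=[[[0.08,0,0],[0,0,0]],[[0,0.1,0],[0,0,0]],[[0,0.1,0],[0,0,0]],[[0,0,0],[0,0,0]]])

```text
t: 9.62
eef_pos: [582.0, 0.8, 43.1]
tcp_rot: [-3.14, -0.002, 1.905]
ft_force: [-1.9, 8.0, -1.1]
opening: 0.143
```

Emit:
drive_tool(increments=[[[0,0.1,0],[0,0,0]],[[0,0.1,0],[0,0,0]],[[0,0.05,0],[0,0,0]],[[0,0,0],[0,0,0]]])

```text
t: 9.95
eef_pos: [589.0, 3.3, 43.1]
tcp_rot: [-3.14, -0.002, 1.905]
ft_force: [-1.9, 8.9, 0.1]
opening: 0.139
```

Emit:
drive_tool(increments=[[[0,0.04,0],[0,0,0]],[[0,0,0],[0,0,0]]])

```text
t: 10.12
eef_pos: [589.9, 3.6, 43.1]
tcp_rot: [-3.14, -0.002, 1.905]
ft_force: [-2.5, 7.9, 0.0]
opening: 0.142
```

Emit:
drive_tool(increments=[[[0,0.03,0],[0,0,0]],[[0,0,0],[0,0,0]]])

```text
t: 10.28
eef_pos: [589.9, 3.8, 43.1]
tcp_rot: [-3.138, -0.002, 1.905]
ft_force: [-6.6, 6.7, 1.6]
opening: 0.146
```

Emit:
drive_tool(increments=[[[0.05,-0.02,0],[0,0,0]],[[0.04,0,0],[0,0,0]],[[0,0,0],[0,0,0]]])

```text
t: 10.53
eef_pos: [589.0, 6.3, 43.1]
tcp_rot: [-3.14, -0.002, 1.905]
ft_force: [-4.8, 7.4, 0.4]
opening: 0.141
```

Emit:
drive_tool(increments=[[[0.03,0,0],[0,0,0]],[[0,0,0],[0,0,0]]])

```text
t: 10.7
eef_pos: [588.8, 6.8, 43.1]
tcp_rot: [-3.14, -0.001, 1.905]
ft_force: [-2.6, 4.1, -0.2]
opening: 0.144
```

Emit:
drive_tool(increments=[[[0.02,0,0],[0,0,0]],[[0,0,0],[0,0,0]]])

```text
t: 10.87
eef_pos: [588.7, 7.0, 43.1]
tcp_rot: [-3.14, -0.001, 1.905]
ft_force: [-3.9, 3.5, 0.2]
opening: 0.144
```

Emit:
drive_tool(increments=[[[0.01,0,0],[0,0,0]],[[0,0,0],[0,0,0]]])

```text
t: 11.03
eef_pos: [588.7, 7.1, 43.1]
tcp_rot: [-3.14, -0.001, 1.905]
ft_force: [-4.5, 2.7, 0.8]
opening: 0.139
```

Emit:
drive_tool(increments=[[[0.02,0,0],[0,0,0]],[[0,0,0],[0,0,0]]])

```text
t: 11.2
eef_pos: [588.7, 7.5, 43.1]
tcp_rot: [-3.14, -0.0, 1.905]
ft_force: [-5.1, 0.7, 2.1]
opening: 0.14
```

Emit:
drive_tool(increments=[[[0.02,-0.01,0],[0,0,0]],[[0,0,0],[0,0,0]]])

```text
t: 11.37
eef_pos: [588.5, 7.9, 43.1]
tcp_rot: [-3.141, 0.0, 1.905]
ft_force: [-6.1, -2.0, 1.3]
opening: 0.138
```

Emit:
drive_tool(increments=[[[0,-0.03,0],[0,0,0]],[[0,0,0],[0,0,0]]])

```text
t: 11.53
eef_pos: [588.5, 7.7, 43.2]
tcp_rot: [3.14, 0.001, 1.905]
ft_force: [-0.5, 0.5, -0.1]
opening: 0.142
```

Emit:
drive_tool(increments=[[[0,0,0],[0,0,0]],[[0,0,0],[0,0,0]],[[0,0,0],[0,0,0]]], jaw=-0.3)

```text
t: 11.78
eef_pos: [588.5, 7.7, 43.2]
tcp_rot: [3.141, 0.001, 1.905]
ft_force: [-0.4, 0.2, -0.7]
opening: 0.297
```

```bash
python3 - <<'E'
from h import *
p=pickle.load(open("w1.pkl","rb"))
c=cv2.resize(p["pixels"][45:115,250:340],None,fx=8,fy=8,interpolation=cv2.INTER_CUBIC)
cv2.imwrite("pics/w1c.png",cv2.convertScaleAbs(c,alpha=1.0,beta=0))
E
```

```text
(no output)
```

View pics/w1c.png

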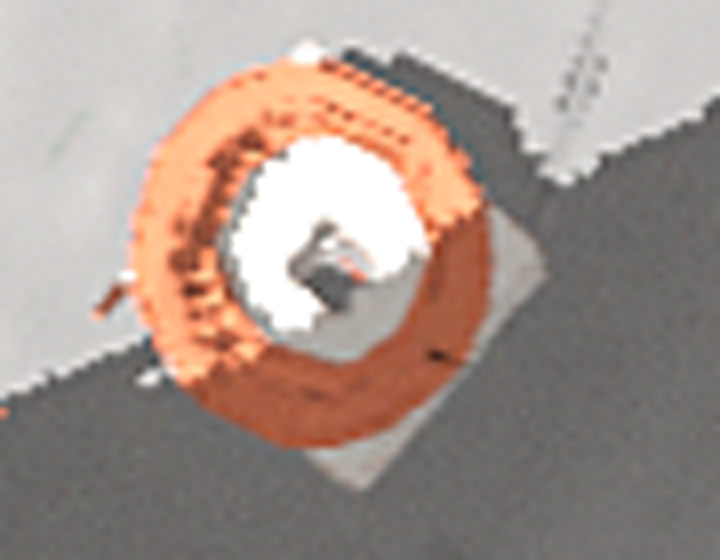

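Emit:
drive_tool(increments=[[[0,0,-1],[0,0,0]],[[0,0,-1],[0,0,0]],[[0,0,-1],[0,0,0]],[[-1,-0.5,-0.5],[0,0,0]],[[-1,-0.5,0],[0,0,0]]])

```text
t: 12.2
eef_pos: [581.0, -58.6, 151.9]
tcp_rot: [3.136, 0.003, 1.908]
ft_force: [1.4, 0.4, 0.0]
opening: 0.351
```

```bash
python3 - <<'E'
from h import *
p=pickle.load(open("w1.pkl","rb"))
f=lambda q,z:onz(p,q[0]/8+250-.44,q[1]/8+45-.44,z)
P=[f(q,22) for q in((360,490),(545,268),(305,42),(145,380))]
for a,b in zip(P,P[1:]+P[:1]): d=b-a; print(np.linalg.norm(d[:2]),np.degrees(np.arctan2(d[1],d[0])))
print(sum(P)/4, "top ctr",f((312,252),50),f((312,252),48))
print("yellow/other",onz(p,260,152,35))
pt=pickle.load(open("top2.pkl","rb")); s=env.state(); print(s['t'],s['eef_pos'],s['joints'])
E
```

```text
35.67761236945265 -16.142460203601168
39.32261679232671 73.51451632775749
44.863045488398434 177.2076814352796
29.978755707529558 -91.18476861234394
[ 487.93041158 -167.52434327   22.        ] top ctr [ 490.03359591 -165.83617549   50.        ] [ 490.13200228 -165.58678187   48.        ]
yellow/other [ 411.87458569 -167.33831221   35.        ]
12.2 [580.98821434 -58.64348872 151.88490628] [-2.13681882e-01  5.00814230e-01  1.73553414e+00 -2.67525518e-05
  8.98639217e-01 -5.50822677e-01]
```

Emit:
drive_tool(increments=[[[-0.64,-0.91,0],[0,0,0]],[[-0.64,-0.91,0],[0,0,0]],[[-0.64,-0.91,0],[0,0,0]],[[-0.64,-0.91,0],[0,0,0]],[[-0.64,-0.91,0],[0,0,0]]], jaw=0.2)

```text
t: 12.62
eef_pos: [481.0, -195.4, 148.3]
tcp_rot: [3.141, 0.001, 1.905]
ft_force: [0.4, -0.5, -0.1]
opening: 0.591
```

Emit:
drive_tool(increments=[[[0,0,0],[0,0,1]],[[0,0,0],[0,0,1]],[[0,0,0],[0,0,1]],[[0,0,0],[0,0,1]],[[0,0,0],[0,0,1]]])

```text
t: 13.03
eef_pos: [482.0, -194.4, 148.2]
tcp_rot: [3.141, 0.0, 1.501]
ft_force: [0.9, 0.2, -0.5]
opening: 0.601
```

Emit:
drive_tool(increments=[[[0,0,0],[0,0,1]],[[0,0,0],[0,0,1]],[[0,0,0],[0,0,0.56]],[[0,0,0],[0,0,0]],[[0,0,0],[0,0,0]]])

```text
t: 13.45
eef_pos: [482.0, -194.2, 148.1]
tcp_rot: [3.141, 0.0, 1.302]
ft_force: [-0.8, 0.2, 0.1]
opening: 0.601
```

```bash
python3 - <<'E'
from h import *
s=env.state(); print(s['t'],s['eef_pos'],s['tcp_rot'],s['opening'])
p=grab("wrist","w4")
e=s['eef_pos']
for z in (48,36,17): print(z,np.round(proj(p,[e[0],e[1],z]),1))
E
```

```text
13.45 [ 482.01695007 -194.23162857  148.1451628 ] [3.14109590e+00 1.75834963e-04 1.30165388e+00] 0.6005542473995845
48 [322.8 199.4]
36 [322.7 195.9]
17 [322.7 190.9]
```

View pics/w4.png

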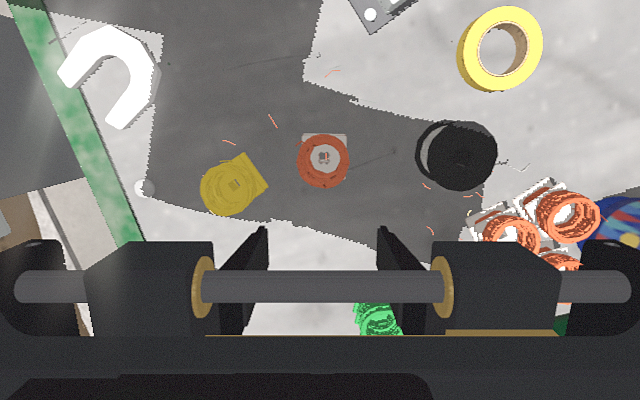

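```bash
python3 - <<'E'
from h import *
p=pickle.load(open("w4.pkl","rb"))
c=cv2.resize(p["pixels"][120:200,280:370],None,fx=7,fy=7,interpolation=cv2.INTER_CUBIC)
cv2.imwrite("pics/w4c.png",cv2.convertScaleAbs(c,alpha=1.6,beta=0))
E
```

```text
(no output)
```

View pics/w4c.png

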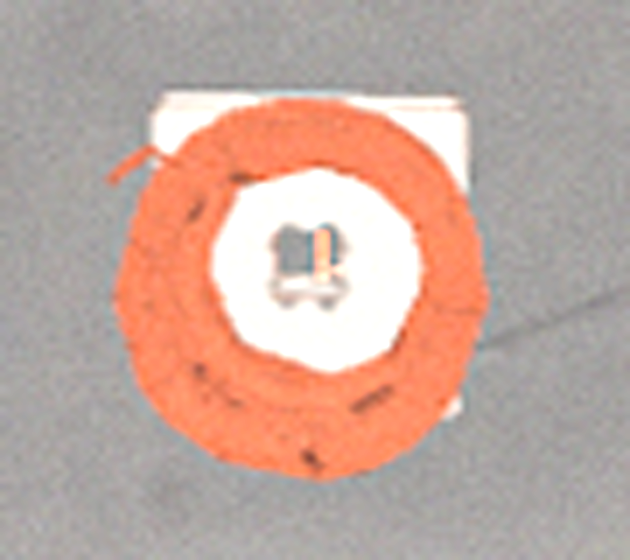

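```bash
python3 - <<'E'
from h import *
p=pickle.load(open("w4.pkl","rb"))
f=lambda q,z:onz(p,q[0]/7+280-.43,q[1]/7+120-.43,z)
A,B,C=f((160,98),22),f((468,105),22),f((462,410),22)
for d in(B-A,C-B): print(np.linalg.norm(d),np.degrees(np.arctan2(d[1],d[0])))
A,B=f((165,96),0),f((465,101),0); d=B-A; print(np.linalg.norm(d),np.degrees(np.arctan2(d[1],d[0])))
print("hank",f((302,289),46), f((318,270),48))
s=env.state(); y=s['tcp_rot'][2]; e=s['eef_pos']; t=np.array([490.3,-165.6,0])-e
for H in (f((302,289),46),): t=H-e; print("shift tool x,y:",t[0]*np.cos(y)+t[1]*np.sin(y), t[0]*np.sin(y)-t[1]*np.cos(y))
E
```

```text
37.26271626529876 -16.660910747093155
37.48207963063922 -105.52309366571303
38.97933177370821 -16.319030274998482
hank [ 490.20273394 -164.30056071   46.        ] [ 492.56889559 -162.44799314   48.        ]
shift tool x,y: 31.020816237978472 -0.04261000531393755
```

Emit:
drive_tool(increments=[[[1,0,0],[0,0,0.2]],[[0.03,0,1],[0,0,0]],[[0,0,1],[0,0,0]],[[0,0,1],[0,0,0]],[[0,0,1],[0,0,0]]])

```text
t: 13.92
eef_pos: [490.4, -164.3, 27.1]
tcp_rot: [3.14, 0.0, 1.286]
ft_force: [1.6, -0.8, -0.0]
opening: 0.598
```

Emit:
drive_tool(increments=[[[0,0,0.36],[0,0,0]],[[0,0,0],[0,0,0]],[[0,0,0],[0,0,0]]])

```text
t: 14.17
eef_pos: [490.4, -164.5, 17.6]
tcp_rot: [-3.141, 0.0, 1.285]
ft_force: [-0.3, -0.1, 0.6]
opening: 0.597
```

Emit:
drive_tool(increments=[[[0,0,0],[0,0,0]],[[0,0,0],[0,0,0]],[[0,0,0],[0,0,0]],[[0,0,0],[0,0,0]],[[0,0,0],[0,0,0]]], jaw=-1)

```text
t: 14.58
eef_pos: [490.7, -164.7, 18.4]
tcp_rot: [3.139, 0.0, 1.284]
ft_force: [-1.0, -0.6, 7.7]
opening: 0.411
```

Emit:
drive_tool(increments=[[[0,0,-0.5],[0,0,0]],[[0,0,-1],[0,0,0]],[[0,0,-1],[0,0,0]],[[0,0,-1],[0,0,0]],[[0.5,0,0],[0,0,0]]])

```text
t: 15.0
eef_pos: [496.1, -152.0, 127.5]
tcp_rot: [3.134, 0.001, 1.283]
ft_force: [1.3, -0.3, -0.5]
opening: 0.41
```

Emit:
drive_tool(increments=[[[0.96,0,0],[0,0,0]],[[0.96,0,0],[0,0,0]],[[0.96,0,0],[0,0,0]],[[0.96,0,0],[0,0,0]],[[0.96,0,0],[0,0,0]]])

```text
t: 15.42
eef_pos: [535.2, -10.5, 122.7]
tcp_rot: [3.141, 0.0, 1.284]
ft_force: [0.6, 0.2, -0.7]
opening: 0.406
```

Emit:
drive_tool(increments=[[[0.96,0,0],[0,0,0]],[[0.96,0,0],[0,0,0]],[[0.5,0,0],[0,0,0]],[[0,0,0],[0,0,-0.7]],[[0,0,0],[0,0,-1]]])

```text
t: 15.83
eef_pos: [555.6, 58.9, 122.5]
tcp_rot: [3.141, 0.0, 1.424]
ft_force: [-0.6, 0.2, -1.1]
opening: 0.409
```

Emit:
drive_tool(increments=[[[0,0,0],[0,0,-1]],[[0,0,0],[0,0,-1]],[[0,0,0],[0,0,-1]],[[0,0,0],[0,0,-1]],[[0,0,0],[0,0,-1]]])

```text
t: 16.25
eef_pos: [555.5, 57.8, 122.6]
tcp_rot: [3.141, 0.0, 1.824]
ft_force: [-0.3, -0.3, -1.4]
opening: 0.411
```

Emit:
drive_tool(increments=[[[0,0,0],[0,0,-1]],[[0,0,0],[0,0,0]],[[0,0,0],[0,0,0]],[[0,0,0],[0,0,0]]])

```text
t: 16.58
eef_pos: [555.6, 57.7, 122.4]
tcp_rot: [3.141, 0.0, 1.897]
ft_force: [0.9, 0.5, -1.5]
opening: 0.41
```

```bash
python3 - <<'E'
from h import *
s=env.state(); print(s['t'],s['eef_pos'],s['tcp_rot'],s['opening'],s['ft_force'])
p=grab("wrist","w5")
cv2.imwrite("pics/w5b.png",cv2.convertScaleAbs(p["pixels"],alpha=1.5,beta=10))
y=1.9007; e=s['eef_pos']; t=np.array([556.6,57.5,0])-e
yy=s['tcp_rot'][2]
print("shift tool x,y:",t[0]*np.cos(yy)+t[1]*np.sin(yy), t[0]*np.sin(yy)-t[1]*np.cos(yy))
grab("scene","s5"); grab("top","t5")
E
```

```text
16.5833 [555.63193553  57.7459426  122.40795946] [3.14141028e+00 1.37252265e-04 1.89744490e+00] 0.41040999739784473 [ 0.87963559  0.4915737  -1.45769475]
shift tool x,y: -0.5435613481500632 0.8379604084252023
```

View pics/w5b.png

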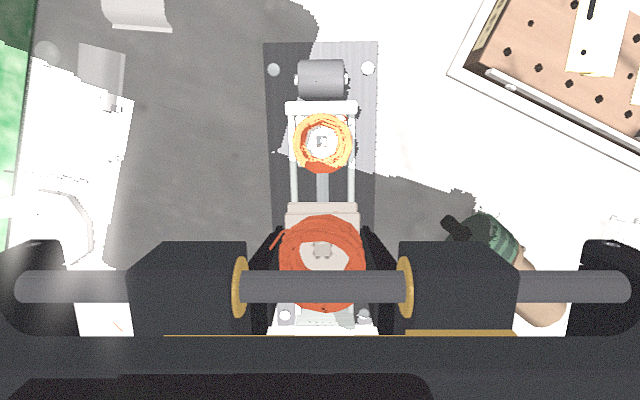

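View pics/s5.png

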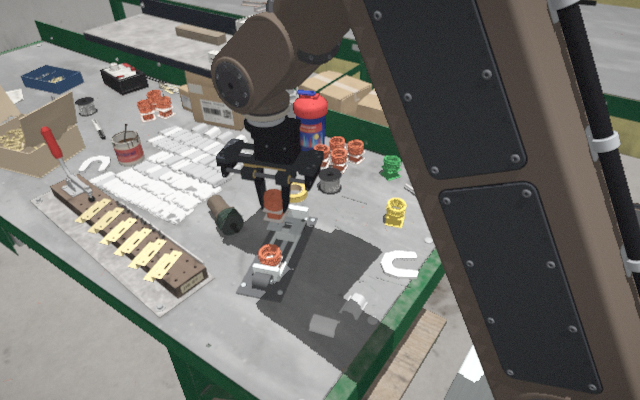

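```bash
python3 - <<'E'
from h import *
p=pickle.load(open("w5.pkl","rb"))
c=cv2.resize(p["pixels"][95:225,255:390],None,fx=5.5,fy=4.6,interpolation=cv2.INTER_CUBIC)
cv2.imwrite("pics/w5c.png",cv2.convertScaleAbs(c,alpha=1.3,beta=10))
# expected rail inner edges from physical line
o=np.array([556.6,57.5,0]); a=np.radians(-71.1);x=np.array([np.cos(a),np.sin(a),0]);y=np.array([-x[1],x[0],0])
for s in (-68,-48,-24):
  print(s,[np.round((np.array(proj(p,o+s*x+w*y+[0,0,14]))-[255,95])*[5.5,4.6]) for w in(-26.5,-21.5,21.5,26.5)])
E
```

```text
-68 [array([193.,  88.]), array([228.,  88.]), array([530.,  87.]), array([565.,  87.])]
-48 [array([197., 207.]), array([231., 207.]), array([527., 206.]), array([562., 206.])]
-24 [array([201., 344.]), array([235., 344.]), array([524., 343.]), array([558., 343.])]
```

View pics/w5c.png

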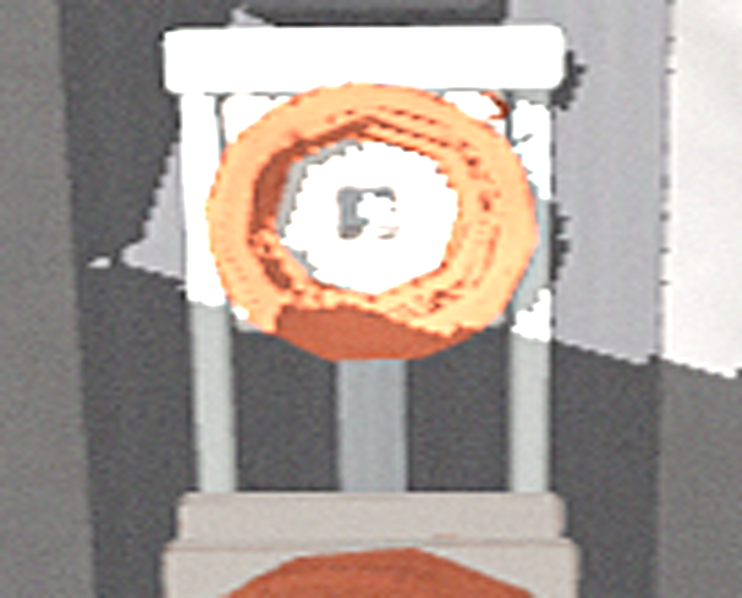

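Emit:
drive_tool(increments=[[[-0.01,0.01,1],[0,0,-0.04]],[[0,0,1],[0,0,0]],[[0,0,0.6],[0,0,0]],[[0,0,0],[0,0,0]]])

```text
t: 17.07
eef_pos: [554.4, 57.5, 41.1]
tcp_rot: [-3.137, -0.002, 1.902]
ft_force: [-0.4, -0.9, -1.8]
opening: 0.407
```

Emit:
drive_tool(increments=[[[0,0,0.2],[0,0,0]],[[0,0,0.2],[0,0,0]],[[0,0,0.1],[0,0,0]],[[0,0,0],[0,0,0]]])

```text
t: 17.4
eef_pos: [556.2, 57.6, 29.4]
tcp_rot: [3.141, 0.0, 1.903]
ft_force: [0.4, 0.6, -1.5]
opening: 0.407
```

Emit:
drive_tool(increments=[[[0,0,0.1],[0,0,0]],[[0,0,0.05],[0,0,0]],[[0,0,0],[0,0,0]]])

```text
t: 17.65
eef_pos: [556.1, 57.5, 24.7]
tcp_rot: [3.141, 0.0, 1.903]
ft_force: [-0.8, 0.2, -1.3]
opening: 0.404
```

Emit:
drive_tool(increments=[[[0,0,0.07],[0,0,0]],[[0,0,0],[0,0,0]],[[0,0,0],[0,0,0]]])

```text
t: 17.9
eef_pos: [556.1, 57.5, 22.6]
tcp_rot: [-3.142, 0.0, 1.903]
ft_force: [0.4, 0.0, -2.5]
opening: 0.407
```

Emit:
drive_tool(increments=[[[0,0,0.03],[0,0,0]],[[0,0,0],[0,0,0]],[[0,0,0],[0,0,0]]])

```text
t: 18.15
eef_pos: [556.1, 57.5, 22.4]
tcp_rot: [3.141, 0.0, 1.903]
ft_force: [-2.0, -0.2, 7.7]
opening: 0.41
```

Emit:
drive_tool(increments=[[[0,0,-0.02],[0,0,0]],[[0,0,0],[0,0,0]],[[0,0,0],[0,0,0]],[[0,0,0],[0,0,0]]], jaw=0.2)

```text
t: 18.48
eef_pos: [556.1, 57.5, 22.3]
tcp_rot: [3.142, 0.0, 1.903]
ft_force: [-0.2, -0.5, 0.6]
opening: 0.585
```

Emit:
drive_tool(increments=[[[0,0,-0.6],[0,0,0]],[[0,0,-1],[0,0,0]],[[0,0,-1],[0,0,0]],[[-0.5,0,-1],[0,0,0]],[[-0.5,0,0],[0,0,0]]])

```text
t: 18.9
eef_pos: [568.0, 29.2, 135.5]
tcp_rot: [3.135, 0.003, 1.905]
ft_force: [-0.1, 0.0, 0.3]
opening: 0.599
```

```bash
python3 - <<'E'
from h import *
s=env.state(); print(s['t'],s['eef_pos'],s['tcp_rot'],s['opening'],s['ft_force'])
p=grab("wrist","w6")
cv2.imwrite("pics/w6b.png",cv2.resize(cv2.convertScaleAbs(p["pixels"][80:300,200:440],alpha=1.5,beta=10),None,fx=2.7,fy=2.7,interpolation=cv2.INTER_CUBIC))
E
```

```text
18.9 [567.97397003  29.18845253 135.47796119] [3.13457634e+00 3.02462779e-03 1.90463549e+00] 0.5991896321978016 [-0.0773225   0.02026761  0.262615  ]
```

View pics/w6b.png

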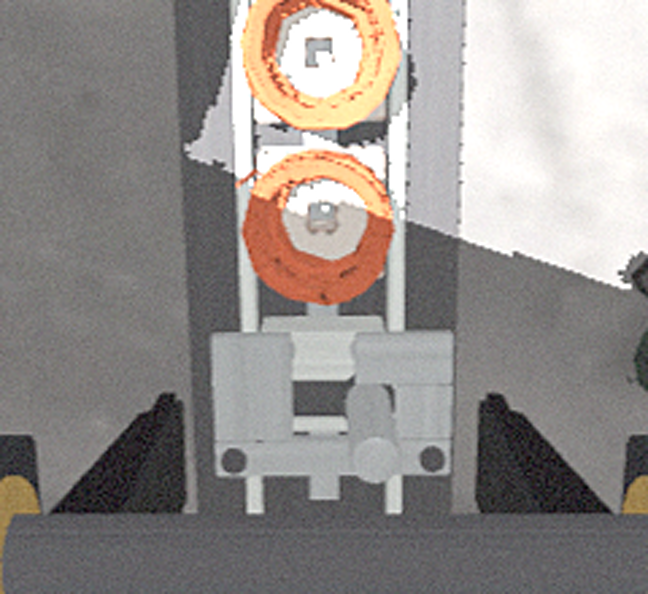

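Emit:
drive_tool(increments=[[[-0.92,0.48,0],[0,0,0]],[[0,0,0.9],[0,0,0]],[[0,0,1],[0,0,0]],[[0,0,0.7],[0,0,0]],[[0,0,0.3],[0,0,0]]], jaw=-0.3)

```text
t: 19.37
eef_pos: [586.8, 7.7, 39.7]
tcp_rot: [-3.137, -0.002, 1.903]
ft_force: [-0.5, 0.6, -0.5]
opening: 0.36
```

Emit:
drive_tool(increments=[[[0,0,0],[0,0,0]],[[0,0,0],[0,0,0]],[[0,0,0],[0,0,0]]])

```text
t: 19.62
eef_pos: [589.1, 7.8, 44.3]
tcp_rot: [3.14, 0.001, 1.903]
ft_force: [0.6, 0.3, -0.5]
opening: 0.349
```

Emit:
drive_tool(increments=[[[0,-0.02,0],[0,0,0]],[[0,0,0],[0,0,0]],[[0,0,0],[0,0,0]],[[0,0,0],[0,0,0]],[[0,0,0],[0,0,0]]], jaw=-1)

```text
t: 20.03
eef_pos: [588.0, 7.5, 43.9]
tcp_rot: [3.141, 0.0, 1.903]
ft_force: [-2.5, -0.6, 6.8]
opening: 0.143
```

Emit:
drive_tool(increments=[[[-0.06,0,-0.02],[0,0,0]],[[-0.06,0,0],[0,0,0]],[[0,0,0],[0,0,0]]])

```text
t: 20.28
eef_pos: [588.6, 4.9, 43.9]
tcp_rot: [-3.141, -0.001, 1.903]
ft_force: [-2.5, 9.4, 2.5]
opening: 0.141
```

Emit:
drive_tool(increments=[[[-0.045,0,0],[0,0,0]],[[0,0,0],[0,0,0]]])

```text
t: 20.45
eef_pos: [589.0, 3.8, 43.9]
tcp_rot: [-3.141, -0.001, 1.903]
ft_force: [-2.4, 8.1, 2.7]
opening: 0.139
```

Emit:
drive_tool(increments=[[[0,-0.1,0],[0,0,0]],[[0,-0.1,0],[0,0,0]],[[0,-0.1,0],[0,0,0]],[[0,0,0],[0,0,0]]])

```text
t: 20.78
eef_pos: [580.0, 0.9, 43.9]
tcp_rot: [-3.14, -0.002, 1.903]
ft_force: [-3.2, 7.7, 2.4]
opening: 0.139
```

Emit:
drive_tool(increments=[[[0,-0.08,0],[0,0,0]],[[0,-0.04,0],[0,0,0]],[[0,0,0],[0,0,0]]])

```text
t: 21.03
eef_pos: [576.8, -0.3, 43.9]
tcp_rot: [-3.14, -0.002, 1.903]
ft_force: [-4.2, 7.9, 3.7]
opening: 0.142
```

Emit:
drive_tool(increments=[[[0.05,-0.01,0],[0,0,0]],[[0.1,0,0],[0,0,0]],[[0,0,0],[0,0,0]]])

```text
t: 21.28
eef_pos: [575.1, 4.2, 43.9]
tcp_rot: [-3.141, -0.001, 1.903]
ft_force: [-3.2, 7.9, 3.0]
opening: 0.141
```

Emit:
drive_tool(increments=[[[0.15,0,0],[0,0,0]],[[0.15,0,0],[0,0,0]],[[0.1,0,0],[0,0,0]],[[0,0,0],[0,0,0]]])

```text
t: 21.62
eef_pos: [571.2, 15.4, 43.9]
tcp_rot: [-3.141, -0.001, 1.903]
ft_force: [-2.7, 5.5, 2.8]
opening: 0.142
```

Emit:
drive_tool(increments=[[[0.1,0,0],[0,0,0]],[[0.1,0,0],[0,0,0]],[[0,0,0],[0,0,0]]])

```text
t: 21.87
eef_pos: [569.3, 21.0, 43.9]
tcp_rot: [-3.141, -0.001, 1.903]
ft_force: [-2.8, 6.7, 2.3]
opening: 0.142
```

Emit:
drive_tool(increments=[[[0.06,0,0],[0,0,0]],[[0.06,0,0],[0,0,0]],[[0,0,0],[0,0,0]]])

```text
t: 22.12
eef_pos: [568.2, 24.1, 43.9]
tcp_rot: [-3.141, -0.001, 1.903]
ft_force: [-3.2, 5.2, 1.6]
opening: 0.144
```

Emit:
drive_tool(increments=[[[0.04,0,0],[0,0,0]],[[0,0,0],[0,0,0]]])

```text
t: 22.28
eef_pos: [567.9, 25.2, 43.9]
tcp_rot: [-3.141, -0.001, 1.903]
ft_force: [-2.0, 4.8, 2.9]
opening: 0.141
```

Emit:
drive_tool(increments=[[[0.03,0,0],[0,0,0]],[[0,0,0],[0,0,0]]])

```text
t: 22.45
eef_pos: [567.7, 26.0, 43.9]
tcp_rot: [-3.141, -0.001, 1.903]
ft_force: [-2.7, 5.3, 2.5]
opening: 0.14
```

Emit:
drive_tool(increments=[[[0.03,0,0],[0,0,0]],[[0,0,0],[0,0,0]]])

```text
t: 22.62
eef_pos: [567.4, 26.8, 43.9]
tcp_rot: [-3.141, -0.001, 1.903]
ft_force: [-2.6, 5.4, 2.6]
opening: 0.142
```

Emit:
drive_tool(increments=[[[0.03,0,0],[0,0,0]],[[0,0,0],[0,0,0]]])

```text
t: 22.78
eef_pos: [567.5, 27.2, 44.0]
tcp_rot: [-3.142, 0.0, 1.903]
ft_force: [-1.8, 1.1, 2.1]
opening: 0.14
```

Emit:
drive_tool(increments=[[[0.02,0,0],[0,0,0]],[[0,0,0],[0,0,0]]])

```text
t: 22.95
eef_pos: [567.5, 27.4, 44.0]
tcp_rot: [3.141, 0.001, 1.903]
ft_force: [-0.1, -0.1, 1.8]
opening: 0.143
```

Emit:
drive_tool(increments=[[[0,0,0],[0,0,0]],[[0,0,0],[0,0,0]],[[0,0,0],[0,0,0]],[[0,0,0],[0,0,0]]], jaw=-0.2)

```text
t: 23.28
eef_pos: [567.3, 27.6, 43.8]
tcp_rot: [-3.142, 0.0, 1.903]
ft_force: [-1.2, 0.9, -0.9]
opening: 0.363
```

Emit:
drive_tool(increments=[[[0,0,-0.5],[0,0,0]],[[0,0,-1],[0,0,0]],[[0,0,-1],[0,0,0]],[[-0.5,0,-1],[0,0,0]],[[-0.5,0,0],[0,0,0]]])

```text
t: 23.7
eef_pos: [579.2, -0.8, 154.3]
tcp_rot: [3.135, 0.003, 1.905]
ft_force: [0.3, -0.2, 0.9]
opening: 0.398
```

```bash
python3 - <<'E'
from h import *
s=env.state(); print(s['t'],s['eef_pos'],s['opening'],s['ft_force'])
p=grab("wrist","w7")
cv2.imwrite("pics/w7b.png",cv2.resize(cv2.convertScaleAbs(p["pixels"][70:290,200:440],alpha=1.5,beta=10),None,fx=2.7,fy=2.7,interpolation=cv2.INTER_CUBIC))
p=grab("scene","s7"); cv2.imwrite("pics/s7c.png",cv2.resize(p["pixels"][180:310,220:420],None,fx=4,fy=4,interpolation=cv2.INTER_CUBIC))
E
```

```text
23.7 [579.23912012  -0.80280464 154.26707078] 0.3984548551531607 [ 0.25600699 -0.15342444  0.92849014]
```

View pics/w7b.png

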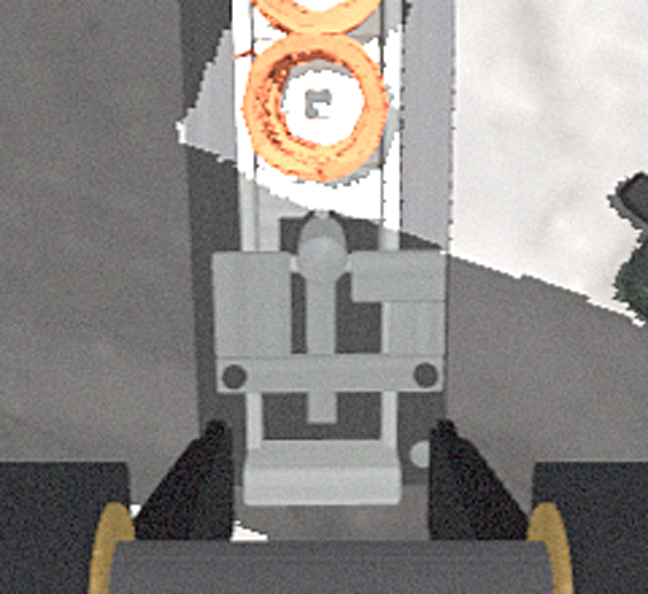

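View pics/s7c.png

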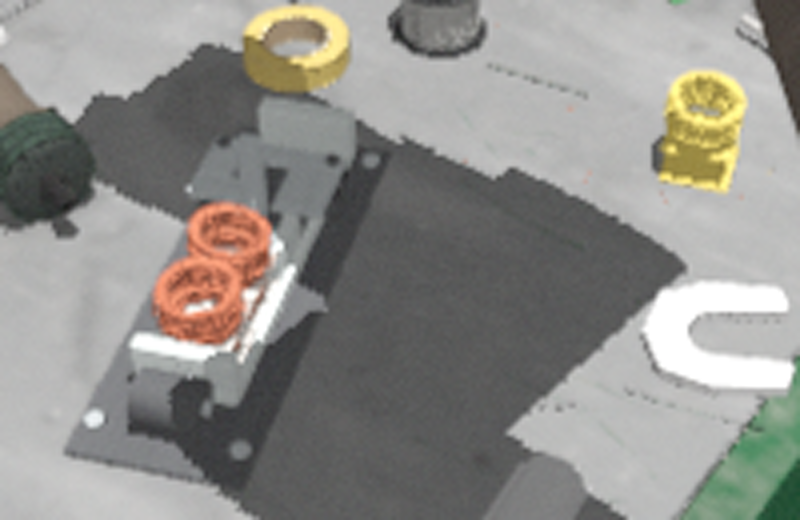

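Both coils stand touching each other, with the follower against the second one (wrist crop around (318,105)) and the handle back in the straight slot. The arm is clear, so I'm handing in.

Emit:
drive_tool(increments=[[[0,0,-0.5],[0,0,0]],[[0,0,0],[0,0,0]],[[0,0,0],[0,0,0]]])

```text
t: 24.05
eef_pos: [576.9, -0.4, 163.2]
tcp_rot: [-3.141, -0.0, 1.903]
ft_force: [-0.1, -0.2, -0.5]
opening: 0.399
```

```bash
python3 -c "
from cell import env
print(env.job_done()); print(env.state()['t'])"
```

```text
the job is handed in; nothing more can be done
None
the job is handed in; nothing more can be done
```

The job is handed in at about 24 s of the 64 s allowed: both coils are in the track, held against the end stop by the follower.

- **Drawing back:** I pulled the follower back by the handle and felt the slot's end at about 0.1095 m, where the force rose from 9 to 13 N, so the plate yielded only about 0.6 mm. I then moved the handle into the pocket and let go once the lip carried the spring load (hand force about 0 N).
- **Loading:** I stood the lone orange coil upright in the channel between the first coil and the follower. The camera showed it square to the rails and the handle still parked.
- **Closing up:** I brought the handle out and eased the follower forward in my grip to about 0.078 m, which matches the value for two coils. The hand force had dropped to about 0 N before I released.

**Last checks:** The final wrist and scene pictures, taken just before hand-in, show the two coils touching, the follower against the second one and the handle in the straight slot, with the arm clear. The look-alikes in view had not been moved.

**Disagreements and surprises:**
- The camera and the feel of the handle differed by about 1 mm on the track's centre line. I aimed between them, and the coil went in without touching the rails.
- Closing the gripper pushed the hand up with 7 to 10 N each time, well under the limit.

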